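Bring the next ball round to the signer

TASK

On the signing table, turn the ball turntable by pushing on one of its red spokes with a fingertip until the white baseball on it stands squarely in front of the yellow arrow. Turn it gently and let it come to rest there; push on the red spokes only, do not pinch or grip them, and leave all the balls in their cups. Leave the water bottle and the marker pens where they are.

Things in the scene. Friction and masses are not known exactly. Their poses are not given: they have to be found in the camera images.
- turntable: The turning part: wooden plate, three cups, three-spoke red handle. Origin on its upright turning axis at table height, z up; the frame turns with it. Cup centres lie 105 mm from the axis at 0, 120 and 240 degrees from its x axis (anticlockwise from above). It turns both ways without stops against dry friction (0.12 N m, about 1.5 N at mid-spoke) and stays where it is left.
- plate: Round light wooden plate, 300 mm across, top face 26 mm above the table, with three grey ring cups on it (69 mm outside, 60 mm inside, 14 mm high). Fixed to the turntable, same origin and axes. Not to be pushed.
- spokes: The handle, same origin and axes as the turntable: steel column, black hub (52 mm across, 130 to 160 mm above the table) and three level red spokes at 60, 180, 300 degrees from the x axis, midway between the balls. Each is a bar 14 mm wide, 133 to 157 mm above the table, reaching 115 mm from the axis. Ball tops are lower (100 mm): a finger from above can push a spoke sideways.
- foot: Fixed black foot under the turntable; an arm of it carries a yellow cone-shaped arrow (36 mm long, 32 mm thick, 30 mm above the table) just outside the plate's rim, pointing at the turning axis. Origin on the turning axis at table height; the arrow lies along its +x axis, its tip 162 mm out.
- arrow_spot (a point): The place of a ball that stands exactly at the arrow: 105 mm from the turning axis in the arrow's direction, at the height of a ball's centre (63 mm). Fixed to the foot.
- white_ball: The white baseball with red stitching, 74 mm across, loose in one of the cups. Origin: its centre (63 mm above the table); its axes turn as it rolls.
- gold_ball: A golden-yellow baseball with black stitching, 74 mm across, loose in a cup. Origin: its centre.
- blue_ball: A dark blue baseball with white stitching, 74 mm across, loose in a cup. Origin: its centre.
- water_bottle: Clear water bottle with a green label and white cap, 64 mm across, 200 mm tall, standing loose beside the turntable. Origin: centre of its underside.
- marker: Marker pen, grey with a blue cap, 125 mm long, 15 mm thick, lying loose on the table along its x axis. Origin: centre of its underside.
Mind the look-alikes: they are no part of the job. Leave any green or pink look-alike of the white_ball alone.

How it is judged (in metres and radians):
On the way, in this order (a step that is already met when the one before it is completed fails the run):
1. a finger pushes on a red spoke (contact force between the fingers and spokes above 0.3 N), for 0.02 s.
2. the white ball stands at the arrow (horizontal distance between white_ball and arrow_spot below 0.015 m), for 0.2 s.
At the end, for the whole second after the job is handed in: The centre of the white ball is within 15 mm (horizontally) of the spot at the arrow, the turntable is at rest (under 0.05 rad/s), and all three balls sit in their cups (centres 58 to 68 mm above the table) (horizontal distance between white_ball and arrow_spot below 0.015 m and angular speed of turntable below 0.05 rad/s and z of white_ball in the frame of turntable between 0.058 and 0.068 m and z of gold_ball in the frame of turntable between 0.058 and 0.068 m and z of blue_ball in the frame of turntable between 0.058 and 0.068 m); the robot touches nothing.
It fails at once if a ball is lifted or leaves its cup (z of any of white_ball, gold_ball, blue_ball in the frame of turntable above 0.071 m).
It fails at once if a ball, the plate or its cups are pushed (over 1 to 1.5 N) instead of a spoke (contact force between any of the fingers, the arm and white_ball above 1 N or contact force between any of the fingers, the arm and gold_ball above 1 N or contact force between any of the fingers, the arm and blue_ball above 1 N or contact force between any of the fingers, the arm and plate above 1.5 N).
It fails at once if a spoke is pinched or pushed roughly (over 25 N) (contact force between the fingers and spokes above 25 N).
It fails at once if the turntable is spun fast (over 2.5 rad/s) (angular speed of turntable above 2.5 rad/s).
It fails at once if the water bottle or the marker is moved more than 20 mm (distance of any of water_bottle, marker from where it was at the start of the episode above 0.02 m).
It also fails if it takes over 40 s, if anything falls off the work surface, if the arm or the gripper's body presses on something with over 40 N, if the wrist force passes 120 N, or if a joint passes its speed limit or range.

ROBOT

A 7-joint arm with a two-finger parallel gripper is mounted at the origin on the work surface. World frame = base frame: x ahead of the robot, y to its left, z up, the work surface at z = 0. Lengths are in mm, angles in rad, forces in N, time in s.
With the tool pointing down it reaches from about 400 to 875 mm from the base axis. Payload 4.4 kg.
Tool frame: the origin (TCP) lies at the very end of the fingers, on their centre line; the grasp point (between the pads) lies 19 mm behind it; y points along the fingers, x is the direction in which the jaws open and shut, and the axes are right-handed (so a half turn about y gives the same grasp; the last joint's range is limited). The gripper opens to 85 mm and grips with 20 to 120 N. Pads are 22 mm wide; open, the fingers measure 114 mm over their backs; the gripper's body (76 mm by 85 mm) begins 54 mm behind the grasp point. The pads swing forward as they close: fully open they stand 13 mm farther back than shut.
Start: joints at [1.112, 0.628, 0.038, 1.517, -0.027, 0.996, -0.02], TCP at [248.834, -600.5, 209.913] pointing down, gripper open.
Joint ranges: [-3.06, 3.06], [-0.37, 2.12], [-1.25, 1.32], [0.18, 2.47], [-1.1, 4.24], [0.23, 1.98], [-2.94, 2.94]. Speed limits (rad/s): [2.57, 2.57, 3.14, 3.14, 3.14, 3.14, 3.14].

INTERFACE

Orientations are given as [roll, pitch, yaw] about the fixed x, y, z axes, in that order (R = Rz(yaw) Ry(pitch) Rx(roll)).
In Python, from cell import ctrl, get_image, nets gives the robot as it stands. The module is installed in compiled form; this text tells all that it offers.
- The arm moves only by the tool step_arm, never from a script. Its argument "moves" is text: rows parted by semicolons, each of 7 numbers parted by spaces: the shift along the tool's x, y, z normalised to -1 to 1, where 1 is 0.05 m, then the turn, a rotation vector about the tool's x, y, z normalised to -1 to 1, where 1 is 0.12 rad, then the opening, from 0 (shut) to 1 (fully open). A call has 1 to 20 rows; each row shifts and turns the commanded pose from where the row before left it, along the tool's axes as they then stand; what a row does not reach is not made up. A row lasts 1/10 s, in which the tool goes at most 50 mm and 8.59 degrees, less where a joint would pass 70% of its speed; a pose out of reach is approached as far as the arm can. A call with a number of a shift or a turn outside -1 to 1 is refused whole. A call with a gripper value outside its range is refused whole. The fingers move at their own pace and stop on an object; the grip force is fixed at half the most. Time passes only in rows, so rows that do not move let the fingers close. It gives the time, the measured TCP pose, the force and the opening at its end, in the units of the state.
- ctrl.read_state(): the state, without advancing time (a new reading comes with each control period).
- get_image(name): name is "side" or "top" or "wrist"; returns a dict with "color" (420x560x3 uint8, blue, green, red), "vertical_fov" (degrees; the focal length in pixels is half the picture's height over the tangent of half this angle, whatever the lens; pixels are square), "cx", "cy" (the principal point, pixels), "k1" (the pictures are not rectified: a ray, as slopes to the right and down, at radius r is drawn at 1 + k1 r^2 times it, then the intrinsics apply), "R" (3x3) and "t" (3): a world point X has camera coordinates R X + t; the wrist camera has in their place "T_tool_cam" (4x4, takes a point from camera to tool coordinates, whose origin is the TCP and whose axes are the tool frame's). Camera axes: x right, y down, z forward; pixel columns grow to the right and rows downward; lengths in mm; the calibration is good to about 2 mm. A picture is of the moment at which its call begins: read the wrist's pose just before it. There is no depth.
- ctrl.finish_job(): hands the job in, once; it reports no verdict.
Trained networks look in a picture, given as the dict that the camera call returned (one of the last four; its "shot" number tells which), for a name from the list of things; names that differ only in an ending like _2 or _b are one class to them, and where a whole thing is asked for, a point or a joint stands for the part that bears it (a point fixed in the world has none). Each returns a list of dicts, best first, with "conf" (0 to 1); they miss things now and then, are a little off and sometimes report something else, mostly with a low value. They report only what shows in the picture. A call takes as long as a camera call. They do not tell look-alikes from the thing itself.
- nets.find_in(picture, target): "position" ([x, y, z] in mm, in world coordinates, good to about 4 mm: the middle of the surface that is visible of it).
- nets.cut_out(picture, target): "pixels" (420x560 bool, what is visible of it).
- nets.place_of(picture, target): "position" ([x, y, z] in mm, in world coordinates, good to about 4 mm: a listed point, or the origin of a listed thing).
The state is a dict: "clock": time; "qpos": joint angles; "qd": joint speeds; "tau": joint torques, N m; "eef_pos": TCP position; "tool_rot": TCP orientation; "force": force on the tool from outside, world axes, zero at the start; "torque": the same for the moment, N m; "width": finger opening in mm.
Only numpy, scipy, OpenCV 4.12 (cv2) and the standard library are available. Lean on these libraries where they do the work, as an engineer would, in place of code of your own. Each camera call takes 0.05 s, during which the arm holds its last target.

## Working session

There is one attempt and no reset: what is moved stays moved. The work goes in short steps, Python scripts to look and compute and a tool call to move; the robot and the scene stay as the last step left them, time stands still between calls to the robot, and variables do not carry over. Pictures are saved under pics/ and viewed, and the job is handed in when it is done.

Besides the shell and the picture viewer there is one more tool, called after "Call:" as name(argument=value, ...) on one line, values as JSON. step_arm: Moves the arm, as the interface text tells. Scaled input: -1 to 1 covers 0.05 m each way for a shift and 0.12 rad each way for a turn. Its arguments: {"type":"object","properties":{"moves":{"type":"string"}},"required":["moves"]}

```bash
mkdir -p pics; python3 - <<'E'
from cell import ctrl,get_image,nets
import cv2,numpy as np
s=ctrl.read_state();print({k:np.round(s[k],3) for k in('clock','eef_pos','tool_rot','force','width')})
for n in('top','side'):
    p=get_image(n);cv2.imwrite(f'pics/{n}0.png',p['color'])
    for t in('turntable','foot','arrow_spot','white_ball','gold_ball','blue_ball','spokes','water_bottle','marker'):
        try:
            print(n,t,[(np.round(r['position'],0).tolist(),round(r['conf'],2)) for r in nets.place_of(p,t)[:3]])
        except Exception as e: print(n,t,e)
print(ctrl.read_state()['clock'])
E
```

```text
{'clock': np.float64(0.0), 'eef_pos': array([ 248.55 , -599.864,  208.941]), 'tool_rot': array([-1.571,  0.002, -1.178]), 'force': array([ 0.497,  0.08 , -0.426]), 'width': np.float64(85.126)}
top turntable [([564.0, 25.0, 4.0], 0.71), ([563.0, 24.0, 1.0], 0.34)]
top foot []
top arrow_spot [([636.0, -46.0, 62.0], 0.58)]
top white_ball [([576.0, -254.0, 39.0], 0.97), ([691.0, -278.0, 36.0], 0.9), ([460.0, -318.0, 34.0], 0.63)]
top gold_ball [([480.0, 82.0, 66.0], 0.84)]
top blue_ball []
top spokes [([564.0, 26.0, 0.0], 0.71)]
top water_bottle [([680.0, 214.0, 1.0], 0.89)]
top marker [([438.0, -187.0, -3.0], 0.73), ([637.0, -49.0, 61.0], 0.21)]
side turntable [([563.0, 27.0, 2.0], 0.84)]
side foot []
side arrow_spot [([640.0, -44.0, 68.0], 0.8)]
side white_ball [([556.0, -78.0, 67.0], 0.89), ([461.0, -324.0, 33.0], 0.8), ([316.0, -273.0, 39.0], 0.7)]
side gold_ball [([478.0, 84.0, 61.0], 0.76), ([658.0, 65.0, 62.0], 0.7)]
side blue_ball [([657.0, 66.0, 63.0], 0.62)]
side spokes [([565.0, 27.0, 8.0], 0.83), ([558.0, -77.0, 67.0], 0.27)]
side water_bottle [([678.0, 216.0, -1.0], 0.8)]
side marker [([440.0, -185.0, -1.0], 0.65)]
1.0
```

View pics/top0.png

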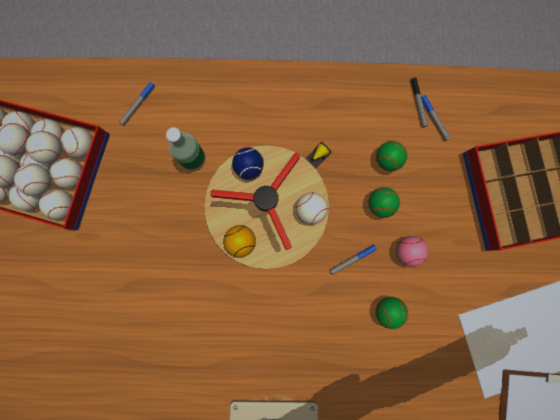

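View pics/side0.png

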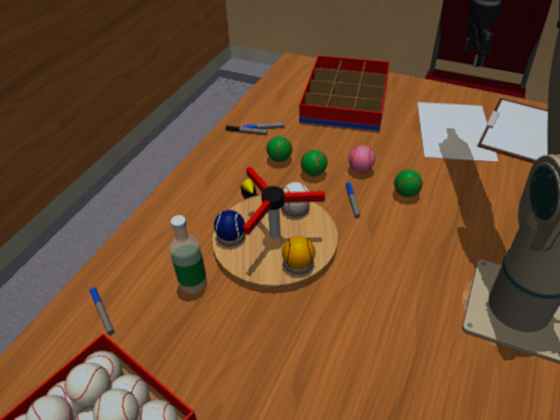

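```bash
cat > h.py <<'E'
import cv2,numpy as np
def ray(p,uv):
    f=210/np.tan(np.radians(p['vertical_fov'])/2)
    K=np.array([[f,0,p['cx']],[0,f,p['cy']],[0,0,1.]])
    n=cv2.undistortPoints(np.array([[uv]],float),K,np.array([p['k1'],0,0,0.]))[0,0]
    R=np.array(p['R']);t=np.array(p['t']).ravel()
    return -R.T@t, R.T@np.array([n[0],n[1],1])
def onz(p,uv,z):
    c,d=ray(p,uv);return c+d*(z-c[2])/d[2]
def cen(m):
    n,l,st,ce=cv2.connectedComponentsWithStats(m.astype(np.uint8))
    i=1+np.argmax(st[1:,4]);return ce[i],st[i].tolist()
def circ(m):
    cs,_=cv2.findContours(m.astype(np.uint8),cv2.RETR_EXTERNAL,cv2.CHAIN_APPROX_NONE)
    c=max(cs,key=cv2.contourArea);return cv2.minEnclosingCircle(cv2.convexHull(c))
E
python3 - <<'E'
from h import *
from cell import ctrl,get_image,nets
import pickle
ps={}
for n in('top','side'):
    p=ps[n]=get_image(n);print(n,p['vertical_fov'],p['k1'])
    for t,z in(('white_ball',63),('gold_ball',63),('blue_ball',63)):
        for r in nets.cut_out(p,t)[:2]:
            m=np.array(r['pixels']);c,st=cen(m);q,rad=circ(m)
            print(n,t,round(r['conf'],2),c.round(1),st,np.round(q,1),round(rad,1),onz(p,c,z).round(0),onz(p,q,z).round(0))
    hsv=cv2.cvtColor(p['color'],cv2.COLOR_BGR2HSV)
    y=(hsv[...,0]>24)&(hsv[...,0]<34)&(hsv[...,1]>170)&(hsv[...,2]>90)
    c,st=cen(y);print('yellow',c,st,onz(p,c,30).round(0))
    pickle.dump({k:p[k] for k in p},open(f'{n}.pkl','wb'))
    cv2.imwrite(f'pics/{n}crop.png',cv2.resize(p['color'][90:300,170:370],None,fx=3.5,fy=2.8*1.0) if 0 else cv2.resize(p['color'][130:280,190:350],None,fx=4,fy=4))
print(ctrl.read_state()['clock'])
E
```

```text
top 57.05813512962047 -0.053834427801150185
top white_ball 0.84 [390.8 155.5] [376, 141, 31, 30, 731] [390.9 155.5] 15.5 [ 680. -265.   63.] [ 680. -266.   63.]
top white_ball 0.75 [383.7 201.8] [369, 186, 31, 32, 783] [383.5 201.9] 16.0 [ 570. -246.   63.] [ 570. -246.   63.]
top gold_ball 0.78 [239.5 240.7] [224, 225, 32, 33, 818] [239.2 240.8] 16.4 [474.  85.  63.] [474.  86.  63.]
top blue_ball 0.96 [247.9 162.7] [233, 147, 31, 32, 769] [247.6 162.6] 15.8 [656.  71.  63.] [656.  71.  63.]
yellow [320.08791209 151.48351648] [313, 145, 15, 14, 91] [ 695. -102.   30.]
side 45.56706954220143 -0.061801981017540586
side white_ball 0.97 [314.  162.2] [301, 149, 28, 27, 587] [314.3 162. ] 13.9 [ 561. -222.   63.] [ 560. -223.   63.]
side white_ball 0.97 [408.  182.9] [394, 170, 28, 27, 598] [407.9 183. ] 14.0 [ 310. -236.   63.] [ 310. -235.   63.]
side gold_ball 0.95 [298.  251.5] [282, 236, 34, 33, 860] [298. 251.] 17.0 [475.  86.  63.] [476.  84.  63.]
side blue_ball 0.8 [228.9 225. ] [214, 209, 31, 33, 797] [229.1 225. ] 16.2 [656.  73.  63.] [655.  73.  63.]
yellow [248.8115942  184.47826087] [244, 179, 9, 14, 69] [ 699. -107.   30.]
1.4
```

View pics/topcrop.png

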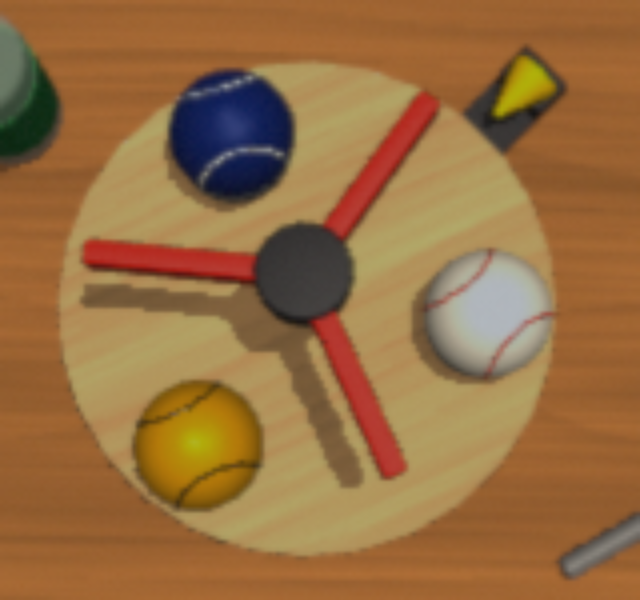

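```bash
python3 - <<'E'
from h import *
import pickle
p=pickle.load(open('top.pkl','rb'))
f=lambda x,y,z:onz(p,(190+(x+.5)/4-.5,130+(y+.5)/4-.5),z).round(1)
print('white',f(489,314,63),'hub',f(304,272,160),'plate',f(307,308,26))
print('tip',f(494,116,30),'base',f(541,76,30))
for n,a in(('s1',(428,100)),('s2',(395,470)),('s3',(90,251))):print(n,f(*a,157))
w=f(489,314,63)[:2];g=np.array([474,85]);b=np.array([656,71])
c=(w+g+b)/3;print('c',c)
for q in(w,g,b):print(np.linalg.norm(q-c),np.degrees(np.arctan2(*(q-c)[::-1])))
y=np.array([695,-102])-c;print(np.linalg.norm(y),np.degrees(np.arctan2(*y[::-1])))
E
```

```text
white [552.  -79.2  63. ] hub [560.   25.9 160. ] plate [558.3  26.1  26. ]
tip [677.1 -85.1  30. ] base [ 702.7 -113.7   30. ]
s1 [652.4 -37.  157. ]
s2 [459.7 -22.1 157. ]
s3 [569.5 136.3 157. ]
c [560.66666667  25.6       ]
105.15774394266506 -94.72744345640587
105.06888745537904 145.57386035147817
105.59168738326163 25.464900321901442
185.27602231385598 -43.52746257185371
```

Call:
step_arm(moves="-0.3 0 0.44 0 0 0 0;-0.52 0 0.77 0 0 0 0;-0.52 0 0.77 0 0 0 0;-0.52 0 0.77 0 0 0 0;-0.52 0 0.77 0 0 0 0;-0.52 0 0.77 0 0 0 0;-0.52 0 0.77 0 0 0 0;-0.52 0 0.77 0 0 0 0;-0.52 0 0.77 0 0 0 0;-0.52 0 0.77 0 0 0 0;-0.52 0 0.77 0 0 0 0;-0.52 0 0.77 0 0 0 0;-0.52 0 0.77 0 0 0 0;-0.3 0 0.44 0 0 0 0;0 0 0 0 0 0 0;0 0 0 0 0 0 0")

```text
clock: 3.0
eef_pos: [585.3, -90.7, 209.8]
tool_rot: [-1.571, -0.0, -1.177]
force: [0.5, -0.5, -0.2]
width: -0.5
```

Call:
step_arm(moves="0 0 0 0 -0.8 0 0;0 0 0 0 -0.8 0 0;0 0 0 0 -0.8 0 0;0 0 0 0 -0.8 0 0;0 0 0 0 -0.8 0 0;0 0 0 0 -0.8 0 0;0 0 0 0 0 0 0")

```text
clock: 3.7
eef_pos: [584.5, -93.3, 210.0]
tool_rot: [-1.572, -0.0, -0.605]
force: [-0.6, 0.1, 0.5]
width: -0.1
```

Call:
step_arm(moves="-0.03 0 0.4 0 0 0 0;-0.03 0 0.4 0 0 0 0;0 0.4 0 0 0 0 0;0 0.5 0 0 0 0 0;0 0.5 0 0 0 0 0;0 0.4 0 0 0 0 0;0 0 0 0 0 0 0")

```text
clock: 4.4
eef_pos: [602.8, -57.7, 117.3]
tool_rot: [-1.575, 0.005, -0.606]
force: [-0.0, 0.1, -0.5]
width: -0.5
```

```bash
python3 - <<'E'
from h import *
from cell import ctrl,get_image
p=get_image('top');cv2.imwrite('pics/t1.png',cv2.resize(p['color'][110:290,180:380],None,fx=3,fy=3))
p=get_image('side');cv2.imwrite('pics/s1.png',cv2.resize(p['color'][110:310,180:380],None,fx=3,fy=3))
E
```

```text
(no output)
```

View pics/t1.png

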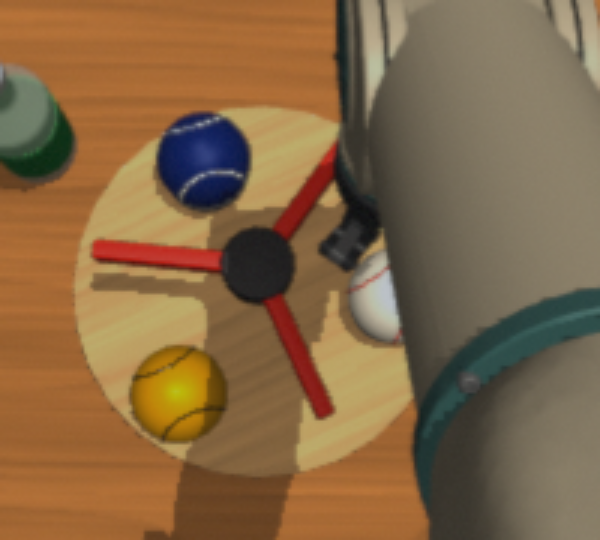

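View pics/s1.png

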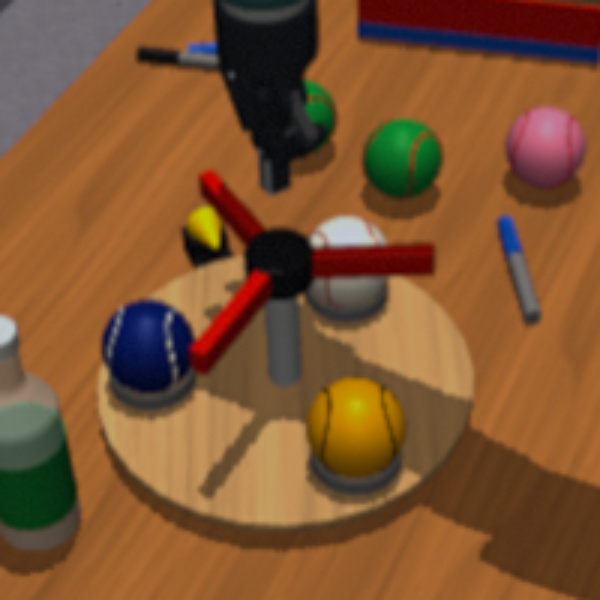

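Call:
step_arm(moves="0 0 0.15 0 0 0 0;0 0 0.15 0 0 0 0;0 0 0.12 0 0 0 0;0 0 0.04 0 0 0 0;0 0 0.04 0 0 0 0;0 0 0 0 0 0 0")

```text
clock: 5.1
eef_pos: [619.7, -35.6, 120.0]
tool_rot: [-1.571, -0.0, -0.602]
force: [0.4, 0.1, 1.0]
width: -0.0
```

Call:
step_arm(moves="0 0 0.04 0 0 0 0;0 0 0.04 0 0 0 0;0 0 0 0 0 0 0")

```text
clock: 5.4
eef_pos: [622.3, -32.3, 119.9]
tool_rot: [-1.571, -0.0, -0.602]
force: [0.8, -1.0, 0.3]
width: -0.0
```

Call:
step_arm(moves="0.01 0 0.07 0 -0.33 0 0;0.01 0 0.07 0 -0.33 0 0;0.01 0 0.07 0 -0.33 0 0;0.01 0 0.07 0 -0.33 0 0;0.01 0 0.07 0 -0.33 0 0")

```text
clock: 5.9
eef_pos: [633.1, -18.1, 119.9]
tool_rot: [-1.571, 0.0, -0.401]
force: [-1.2, -1.4, 0.4]
width: -0.2
```

```bash
python3 - <<'E'
from h import *
from cell import ctrl,get_image
print(ctrl.read_state()['force'])
p=get_image('top');cv2.imwrite('pics/t2.png',cv2.resize(p['color'][110:290,180:380],None,fx=3,fy=3))
p=get_image('side');cv2.imwrite('pics/s2.png',cv2.resize(p['color'][110:310,180:380],None,fx=3,fy=3))
E
```

```text
[-1.15804616 -1.40699253  0.37799306]
```

View pics/t2.png

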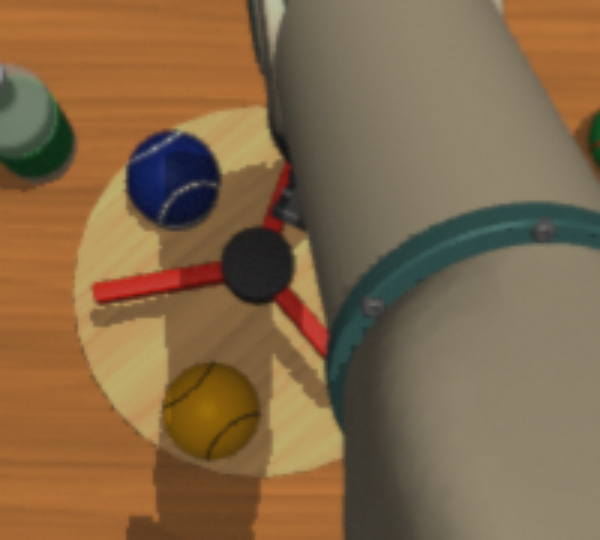

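View pics/s2.png

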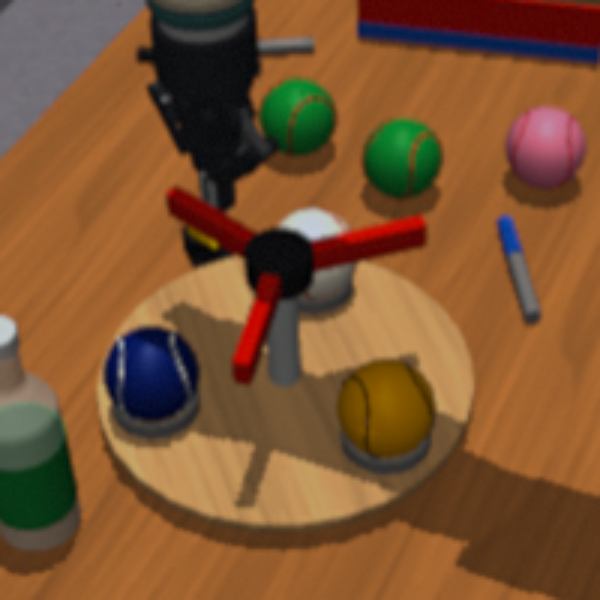

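```bash
cat > meas.py <<'E'
from h import *
from cell import ctrl,get_image,nets
C=np.array([560.5,26])
for n in('top','side'):
    p=get_image(n)
    for t,off in(('gold_ball',120),('blue_ball',-120),('white_ball',0)):
        for r in nets.cut_out(p,t)[:4]:
            m=np.array(r['pixels']);q,rad=circ(m);d=onz(p,q,63)[:2]-C
            if 85<np.linalg.norm(d)<125: print(n,t,round(r['conf'],2),round(rad,1),np.round(np.linalg.norm(d),1),'white ang',round((np.degrees(np.arctan2(d[1],d[0]))+off+180)%360-180,1))
    cv2.imwrite('pics/last_%s.png'%n,p['color'])
s=ctrl.read_state();d=s['eef_pos'][:2]-C;print(s['clock'],s['eef_pos'].round(1),np.round(s['tool_rot'],3),np.linalg.norm(d),np.degrees(np.arctan2(d[1],d[0])))
E
python3 meas.py
```

```text
top gold_ball 0.91 16.9 105.0 white ang -77.4
top blue_ball 0.77 15.9 105.6 white ang -78.1
side gold_ball 0.58 46.5 102.3 white ang 52.1
side blue_ball 0.76 16.0 105.9 white ang -77.3
6.4 [632.9 -18.4 120. ] [-1.571 -0.    -0.404] 84.89856704593623 -31.497138537859747
```

Call:
step_arm(moves="0.016 0 0.066 0 -0.33 0 0;0.016 0 0.066 0 -0.33 0 0;0.016 0 0.066 0 -0.33 0 0;0.016 0 0.066 0 -0.33 0 0;0.016 0 0.066 0 -0.33 0 0;0.016 0 0.066 0 -0.33 0 0;0.016 0 0.066 0 -0.33 0 0;0.016 0 0.066 0 -0.33 0 0;0.016 0 0.066 0 -0.33 0 0;0.016 0 0.066 0 -0.33 0 0;0.016 0 0.066 0 -0.33 0 0;0.008 0 0.033 0 -0.17 0 0;0.008 0 0.033 0 -0.17 0 0;0 0 0 0 0 0 0")

```text
clock: 7.8
eef_pos: [649.7, 18.9, 120.0]
tool_rot: [-1.57, -0.001, 0.073]
force: [-0.1, -1.3, 0.8]
width: -0.0
```

```bash
python3 meas.py
```

```text
top blue_ball 0.78 16.1 105.2 white ang -52.1
top white_ball 0.44 16.5 106.1 white ang 68.0
side gold_ball 0.55 16.6 105.4 white ang -51.9
side blue_ball 0.57 16.5 105.9 white ang -51.7
8.2 [649.6  18.6 120. ] [-1.571 -0.     0.072] 89.39057724717034 -4.737043568044541
```

View pics/last_side.png

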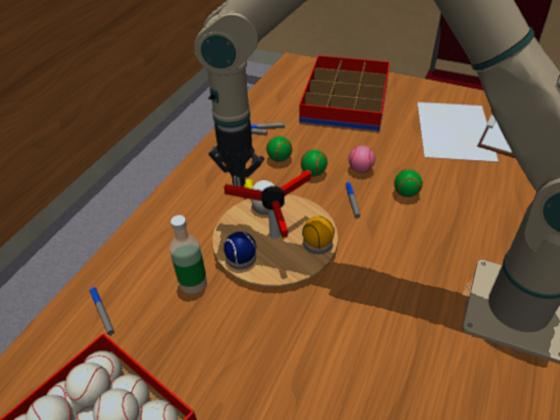

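Call:
step_arm(moves="0.01 0 0.062 0 -0.3 0 0;0.01 0 0.062 0 -0.3 0 0;0.01 0 0.062 0 -0.3 0 0;0.01 0 0.031 0 -0.15 0 0;0.01 0 0.031 0 -0.15 0 0;0 0 0 0 0 0 0")

```text
clock: 8.8
eef_pos: [650.3, 31.5, 119.8]
tool_rot: [-1.57, 0.0, 0.217]
force: [-0.7, -0.3, -0.1]
width: 0.2
```

```bash
python3 meas.py
```

```text
top gold_ball 0.69 16.0 105.1 white ang -46.7
top blue_ball 0.66 16.0 105.6 white ang -44.2
top white_ball 0.71 16.1 105.3 white ang -166.1
side gold_ball 0.93 16.5 103.4 white ang -43.8
side blue_ball 0.86 16.9 105.7 white ang -44.0
side blue_ball 0.69 15.9 103.2 white ang 76.6
9.2 [650.4  31.2 119.9] [-1.571 -0.     0.216] 90.06308995180525 3.3071391435904482
```

At -44°, on target. Back straight off, then up, and clear of the table.

Call:
step_arm(moves="0 0 -0.1 0 0 0 0;0 0 -0.2 0 0 0 0;0 0 -0.2 0 0 0 0;0 -0.5 0 0 0 0 0;0 -0.8 0 0 0 0 0;0 -0.8 0 0 0 0 0;0 0 -0.8 0 0 0 0;0 0 -0.8 0 0 0 0;0 0 -0.8 0 0 0 0;0 0 -0.8 0 0 0 0;0 0 -0.8 0 0 0 0;0 0 -0.8 0 0 0 0;0 0 -0.8 0 0 0 0;0 0 0 0 0 0 0")

```text
clock: 10.6
eef_pos: [714.1, -278.2, 223.6]
tool_rot: [-1.577, 0.002, 0.205]
force: [-0.9, -1.3, -0.4]
width: -0.4
```

```bash
python3 meas.py; python3 -c "
import cv2;a=cv2.imread('pics/last_top.png');cv2.imwrite('pics/t3.png',cv2.resize(a[110:290,180:380],None,fx=3,fy=3))"
```

```text
top gold_ball 0.91 16.6 104.8 white ang -43.2
top blue_ball 0.73 16.4 104.7 white ang -43.8
top white_ball 0.67 15.8 105.2 white ang -43.0
side gold_ball 0.6 16.2 105.1 white ang -43.8
side blue_ball 0.81 16.8 105.6 white ang -43.9
11.0 [ 716.  -265.4  225.3] [-1.571 -0.     0.218] 330.35753424946597 -61.911730182493145
```

View pics/t3.png

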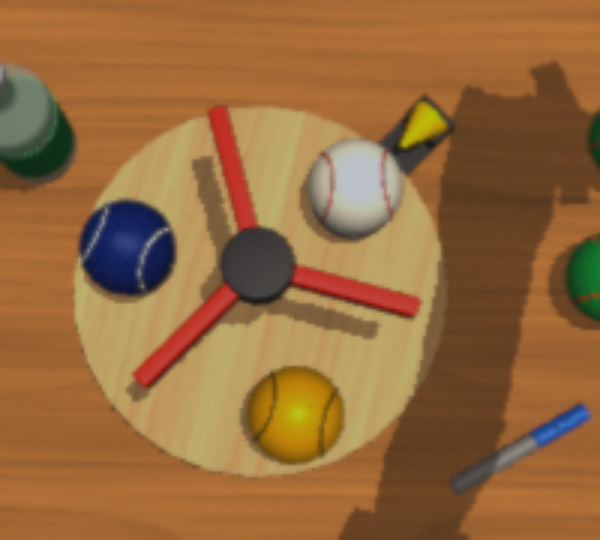

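View pics/last_side.png

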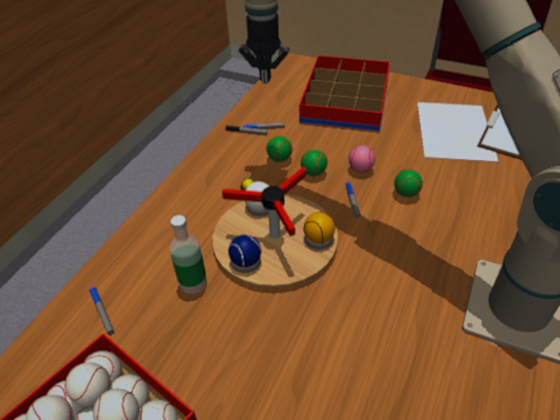

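The pictures show the white ball (crop 357,188) squarely in line between the hub and the yellow arrow. All three balls are in their cups, the bottle and marker are in place, and the arm is clear of everything.

```bash
python3 -c "
from cell import ctrl
print(ctrl.finish_job())"
```

```text
the job is handed in; nothing more can be done
None
```

The white baseball now stands squarely in front of the yellow arrow, and I handed the job in at about 11 s of the 40 s allowed. No verdict was reported.

- **Push:** I shut the gripper and pushed one red spoke sideways with the fingertips from above. The turntable went about 51° anticlockwise in small steps. The measured force stayed around 2 N at the points I checked, and the turning was commanded at about 0.4 rad/s. I then backed off, lifted and moved clear.
- **Final position:** The white ball measured between -43.0° and -43.9° from five readings in the top and side cameras. The arrow is at about -43.5° to -44.5°. That puts the ball about 1 to 3 mm from the spot, against a tolerance of 15 mm.
- **Rest of the scene:** In the last pictures all three balls are in their cups, and the bottle and marker look unmoved by eye. The angle did not shift noticeably after I let go.
- **Readings that disagreed:** Some network detections during the push were wrong, because the network mixed up the balls or the arm was in the way. One gold-ball reading was 2.5° off. The final readings agreed with each other.

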